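# Complete the hexagonal cluster of blanks in the lapping pot

## Robot

A 6-joint arm with a two-finger parallel gripper is mounted at the origin on a cart in front of the work surface, level with it; the furniture and walls round the work are solid. World frame = base frame: x ahead of the robot, y to its left, z up, the work surface at z = 0. Lengths are in mm, angles in rad, forces in N, time in s.
With the tool pointing down it reaches from about 350 to 775 mm from the base axis. Payload 7.3 kg.
Tool frame: the origin (TCP) lies between the finger pads; the fingertips stand 25 mm ahead of it and the grasp point (between the pads) lies 6 mm ahead of it; z points along the fingers, y is the line along which they close (so a half turn about z gives the same grasp; the last joint's range is limited). The gripper opens to 92 mm and grips with 3 to 60 N. Pads are 19 mm wide; open, the fingers measure 130 mm over their backs; the gripper's body (75 mm by 190 mm) begins 47 mm behind the grasp point.
Start: joints at [-1.375, 0.342, 1.524, -0, 1.275, -0.146], TCP at [175.994, -494.64, 251.741] pointing down, gripper open.
Joint ranges: [-2.53, 2.53], [-0.77, 2.02], [0.04, 2.7], [-1, 4.14], [0.28, 2.66], [-3.11, 3.11]. Speed limits (rad/s): [2.57, 2.57, 3.14, 3.14, 3.14, 3.14].

## Interface

Orientations are given as [roll, pitch, yaw] about the fixed x, y, z axes, in that order (R = Rz(yaw) Ry(pitch) Rx(roll)).
In Python, from plant import bot gives the robot as it stands.
- The arm moves only by the tool play_rows, never from a script. Its argument "commands" is a list of rows, each an object of numbers: "x", "y", "z": the shift along the tool's x, y, z in m; "twist": the turn about the tool's z in degrees. In form: [{"x": .., "y": .., "z": .., "twist": ..}, ...]. A call has exactly 8 rows; each row is the pose to reach, as a shift and turn from the pose commanded when the call began, along the tool's axes at that moment; what a row does not reach only later rows make up. A row lasts 1/10 s, in which the tool goes at most 50 mm and 8.59 degrees, less where a joint would pass 70% of its speed; a pose out of reach is approached as far as the arm can. A call with a gripper value outside its range is refused whole. "jaw" is the closure, from 0 (fully open) to 1 (shut), set as the call begins (left out, the last holds). The fingers move at their own pace and stop on an object; the grip force is fixed at half the most. Time passes only in rows, so rows that repeat a pose let the fingers close, or fill a call up. It gives the time, the measured TCP pose, the force, the opening and the grip force at its end, in the units of the state.
- bot.get_obs(): the state, without advancing time (a new reading comes with each control period).
- bot.capture(name): name is "scene" or "top" or "wrist"; returns a dict with "pixels" (384x512x3 uint8, red, green, blue), "fx", "fy", "cx", "cy" (pixels), "eye" and "rotation" of the camera in the world. Camera axes: x right, y down, z forward; pixel columns grow to the right and rows downward; lengths in mm; the calibration is good to about 2 mm. A picture is of the moment at which its call begins. There is no depth.
- bot.close_job(): hands the job in; it is judged then, once.
The state is a dict: "time": time; "joint_positions": joint angles; "dq": joint speeds; "tau": joint torques, N m; "tool_pos": TCP position; "tcp_rot": TCP orientation; "contact_force": force on the tool from outside, world axes, zero at the start; "moment": the same for the moment, N m; "grip_width": finger opening in mm; "finger_force": force on a finger pad.
Only numpy, scipy, OpenCV 4.12 (cv2) and the standard library are available. Lean on these libraries where they do the work, as an engineer would, in place of code of your own. Each camera call takes 0.05 s, during which the arm holds its last target. There are 200 camera calls.

## Task

The round blue pot holds five aluminium blanks waxed down in a ring; the middle and one place in the ring are still empty. Finish the hexagonal pattern of seven: stand the two loose aluminium blanks upright on the floor of the pot, stems up, one in the middle and one in the gap of the ring. The brass blank does not belong in this batch.

Things in the scene. Friction and masses are not known exactly. Their poses are not given: they have to be found in the camera images.
- blank_1_center (a point): loose silver aluminium blank standing on the bench: round foot 40 mm in diameter, 50 mm tall, with a concentric round stem 18 mm in diameter, 90 mm long on top; 0.2 kg. Point: on its axis, 70 mm above its underside; z up along the stem. Grasp the stem near its top, 50 mm above this point: chucks 150 to 180 mm tall stand close by. A brass (yellow) blank of this shape stands near
- blank_2_center (a point): the other loose aluminium blank: same shape, size and point; either of the two may go in either place
- pot_middle (a point): fixed round blue pot, 162 mm across the rim, 148 mm inside, 35 mm high. Point: centre of its empty middle place, on the upper face of its floor (6 mm above the bench); x points to the gap in the ring. Five fixed blanks, shaped like the loose ones, stand 50 mm from this point at 60, 120, 180, 240 and 300 degrees from x; 10 mm between feet, 32 mm between stems
- pot_gap (a point): the empty place in the ring: its centre on the upper face of the pot's floor, 50 mm from pot_middle along x, same axes. In both places fingers that close along the y axis pass between the stems of the neighbours
Things that resemble listed ones, but are neither listed nor needed, are in the scene too. What is shaped like the part that bears blank_2_center but orange or purple is not meant. What is shaped like the part that bears blank_1_center but black or purple is not meant.

How it is judged (in metres and radians):
At the end, for the whole second after the job is handed in: one loose aluminium blank is within 15 mm of the centre of the middle place and the other within 15 mm of the centre of the gap in the ring, both standing on the pot's floor (height within 5 mm), upright stem up within 10 degrees, released and at rest (((horizontal distance between blank_1_center and pot_middle below 0.015 m and horizontal distance between blank_2_center and pot_gap below 0.015 m) or (horizontal distance between blank_2_center and pot_middle below 0.015 m and horizontal distance between blank_1_center and pot_gap below 0.015 m)) and z of blank_1_center in the frame of pot_middle between 0.065 and 0.075 m and z of blank_2_center in the frame of pot_middle between 0.065 and 0.075 m and angle between each of blank_1_center, blank_2_center's own z axis and vertical below 0.17 rad and linear speed of each of blank_1, blank_2 below 0.02 m/s); the robot touches nothing.
It also fails if it takes over 58 s, if anything falls off the work surface, if the arm or the gripper's body presses on something with over 40 N, if the wrist force passes 120 N, or if a joint passes its speed limit or range.

## Working session

There is one attempt and no reset: what is moved stays moved. The work goes in short steps, Python scripts to look and compute and a tool call to move; the robot and the scene stay as the last step left them, time stands still between calls to the robot, and variables do not carry over. Pictures are saved under pics/ and viewed, at most 10 in all, crops included, and the job is handed in when it is done.

Besides the shell and the picture viewer there is one more tool, called after "Call:" as name([rows], argument=value, ...), one row to a line, values as JSON. play_rows: Moves the arm, as the interface text tells. Its arguments: {"type":"object","properties":{"commands":{"type":"array"},"jaw":{"type":"number"}},"required":["commands"]}

```bash
mkdir -p pics; ls; cat > h.py <<'E'
import numpy as np, cv2, pickle
from plant import bot
def cap(n,f):
    c=bot.capture(n); cv2.imwrite(f'pics/{f}.png',c['pixels'][:,:,::-1]); pickle.dump(c,open(f'pics/{f}.pkl','wb')); return c
def load(f): return pickle.load(open(f'pics/{f}.pkl','rb'))
def ray(c,u,v,z):
    d=np.array(c['rotation'])@[(u-c['cx'])/c['fx'],(v-c['cy'])/c['fy'],1]; e=np.array(c['eye'])
    return e+d*(z-e[2])/d[2]
def proj(c,p):
    q=np.array(c['rotation']).T@(np.array(p)-c['eye']); return c['fx']*q[0]/q[2]+c['cx'],c['fy']*q[1]/q[2]+c['cy']
E
python3 - <<'E'
from h import *
a=cap('scene','s0');b=cap('top','t0')
for c in(a,b): print(c['eye'],np.round(c['rotation'],3).tolist(),c['fx'])
o=bot.get_obs(); print(o['tool_pos'],o['tcp_rot'],o['time'])
for n in('s0','t0'):
    i=cv2.imread(f'pics/{n}.png'); cv2.imwrite(f'pics/{n}_b.png',cv2.resize(i,(800,600),interpolation=cv2.INTER_CUBIC))
E
```

```text
pics
[ 379.78572079  510.72607919 1030.04199934] [-2.606, 0.012, -2.626] 385.3057052734482
[ 576.35496482   50.71396797 1547.84656579] [-3.09, -0.018, -1.597] 448.6602202377481
[ 175.92269803 -494.3079025   251.12910602] [-3.14025152e+00 -1.62758798e-04  3.41816946e-01] 0.1
```

View pics/t0_b.png

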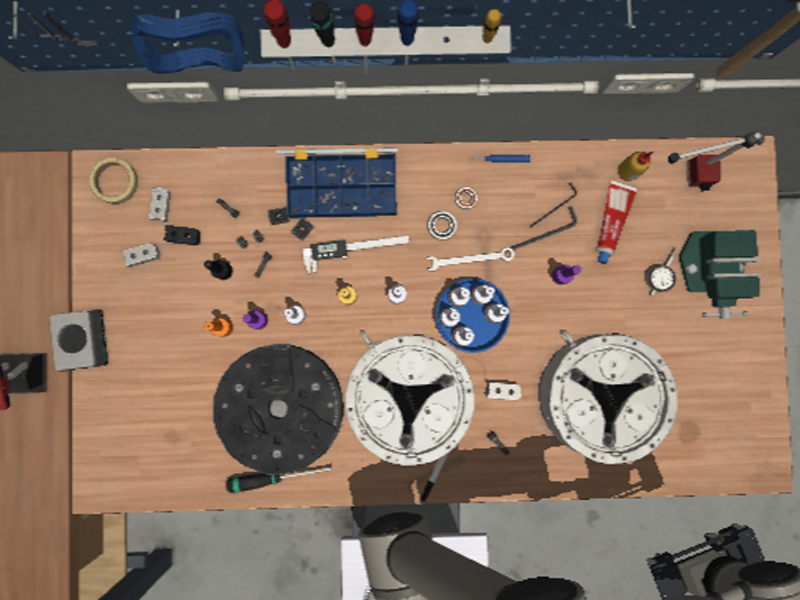

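View pics/s0_b.png

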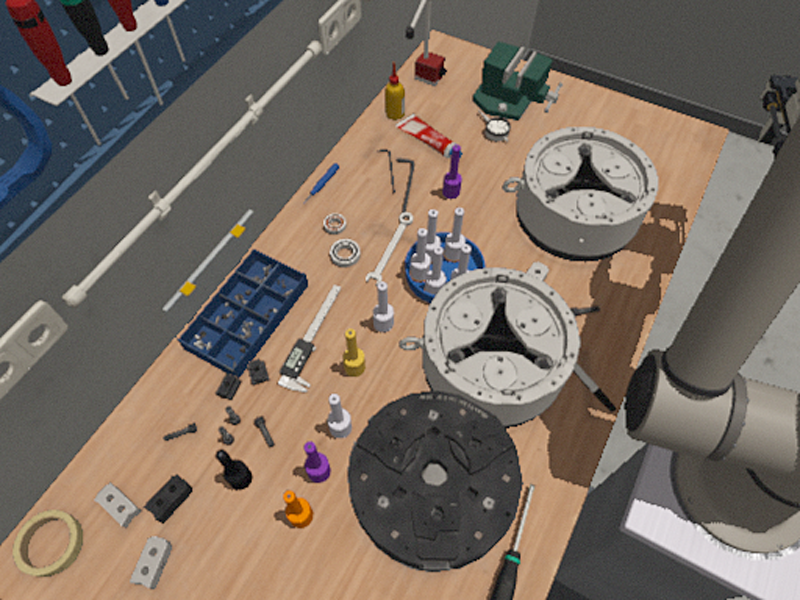

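The top view (800 px scale) shows loose silver blanks at about (293,312) and (397,293), brass at (347,293), and the pot at (472,313) with its gap towards the lower right. The chucks stand at (410,400) and (610,398). The camera rotation is given as roll, pitch, yaw. I'll enlarge next.

```bash
cat >> h.py <<'E'
from scipy.spatial.transform import Rotation as Ro
_l=load
def fix(c):
    if np.ndim(c['rotation'])==1: c['rotation']=Ro.from_euler('xyz',c['rotation']).as_matrix()
    return c
def load(f): return fix(_l(f))
E
python3 - <<'E'
from h import *
a,b=load('s0'),load('t0')
i=cv2.imread('pics/t0.png')[165:235,170:340]; j=cv2.imread('pics/s0.png')[125:285,195:320]
# top crop: x4.7 ; scene crop: x
I=cv2.resize(i,None,fx=4.7,fy=4.7,interpolation=cv2.INTER_CUBIC); cv2.imwrite('pics/t0_c.png',I)
J=cv2.resize(j,None,fx=3.7,fy=3.7,interpolation=cv2.INTER_CUBIC); cv2.imwrite('pics/s0_c.png',J)
s=512/800
for n,u,v in(('b1',293,312),('b2',397,293),('pot',472,313),('brass',347,293)): print(n,ray(b,u*s,v*s,50).round())
E
```

```text
b1 [644. 247.  50.]
b2 [679.  25.  50.]
pot [ 632. -135.   50.]
brass [682. 131.  50.]
```

View pics/t0_c.png

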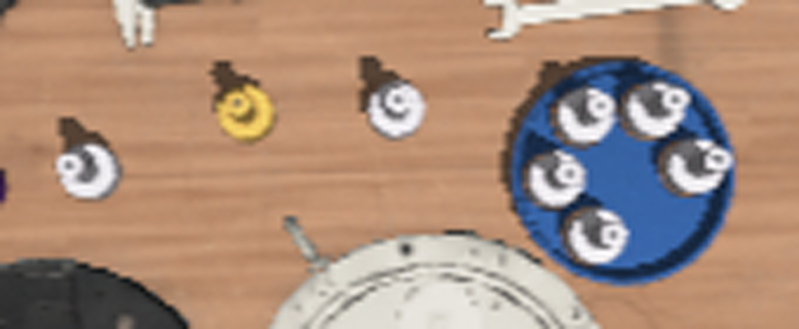

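View pics/s0_c.png

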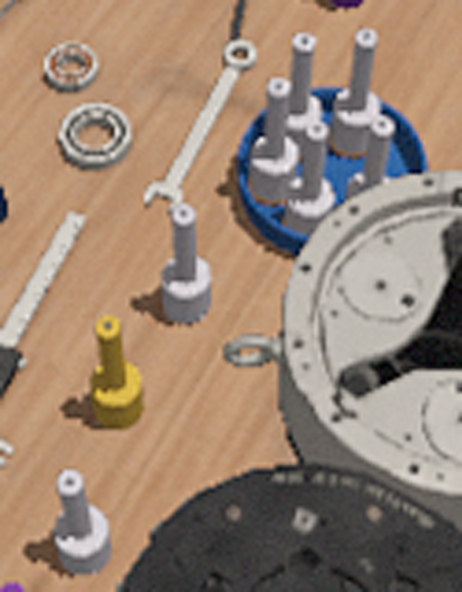

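```bash
python3 - <<'E'
from h import *
from scipy.optimize import least_squares
a,b=load('s0'),load('t0')
T=lambda u,v:(170+(u+.5)/4.7-.5,165+(v+.5)/4.7-.5)
S=lambda u,v:(195+(u+.5)/3.7-.5,125+(v+.5)/3.7-.5)
for n,t,s,z in(('b1',(69,165),(70,480),140),('b2',(399,100),(182,213),140),('br',(240,103),(107,325),140)):
    print(n,ray(b,*T(*t),z).round(1),ray(a,*S(*s),z).round(1))
print('rim',ray(b,*T(622,171),35).round(1))
ft=[(599,105),(673,100),(716,160),(612,236),(572,173)]
fs=[(303,41),(366,38),(381,126),(317,130),(278,88)]
t=np.array([ray(b,*T(*p),146)[:2] for p in ft]);print(t.round(1).tolist())
s=np.array([ray(a,*S(*p),146)[:2] for p in fs]);print(s.round(1).tolist())
for q in(t,):
    ang=np.arctan2(*(q-q.mean(0)).T[::-1])
    def f(p):
        # any order, match to model
        m=np.array([[p[0]+50*np.cos(p[2]+np.pi/3*k),p[1]+50*np.sin(p[2]+np.pi/3*k)] for k in range(1,6)])
        d=np.linalg.norm(q[:,None]-m[None],axis=2); return d.min(1)
    for q,nm in((t,'top'),(s,'scene')):
        r=min((least_squares(f,[q.mean(0)[0],q.mean(0)[1],th]) for th in np.arange(0,6.28,.3)),key=lambda r:r.cost)
        c=r.x[:2];g=c+50*np.array([np.cos(r.x[2]),np.sin(r.x[2])]);print(nm,r.x.round(3),r.fun.round(1),'gap',g.round(1))
E
```

```text
b1 [640.1 245.6 140. ] [639.1 245.2 140. ]
b2 [678.1  24.6 140. ] [678.8  26.  140. ]
br [678.7 130.9 140. ] [678.4 133.3 140. ]
rim [ 630.6 -136.4   35. ]
[[671.1, -108.7], [673.2, -158.3], [632.4, -185.7], [583.5, -114.6], [626.1, -89.3]]
[[673.3, -157.8], [631.0, -184.7], [583.2, -112.8], [624.2, -85.8], [668.8, -106.9]]
top [ 629.005 -136.965    3.733] [0.7 1.  1.1 0.7 2.2] gap [ 587.5 -164.8]
scene [ 627.828 -135.173    3.733] [0.9 0.4 0.5 0.6 0.6] gap [ 586.3 -163.1]
```

```bash
python3 - <<'E'
from h import *
a,b=load('s0'),load('t0'); s=512/800
for n,t,q in(('chuckL',(410,400),(501,337)),('chuckR',(612,398),(587,180)),('black',(279,408),(435,478))):
    for z in(20,80,150,165,180): print(n,z,ray(b,t[0]*s,t[1]*s,z)[:2].round(),ray(a,q[0]*s,q[1]*s,z)[:2].round())
    for z in (150,180): print(' R',np.linalg.norm(ray(b,(t[0]+64)*s,t[1]*s,z)-ray(b,t[0]*s,t[1]*s,z)).round())
o=bot.get_obs(); print(o['tool_pos'],o['tcp_rot'],o['time'])
p=o['tool_pos'];R=Ro.from_euler('xyz',[np.pi,0,o['tcp_rot'][2]]).as_matrix()
for n,x in(('b1',(640,245.4,292)),('b2',(678.4,25.3,292))): print(n,(R.T@(np.array(x)-p)).round(1))
E
```

```text
chuckL 20 [448.   2.] [463. -48.]
chuckL 80 [453.   4.] [458. -15.]
chuckL 150 [459.   6.] [452.  24.]
chuckL 165 [460.   6.] [451.  32.]
chuckL 180 [462.   7.] [450.  41.]
 R 127.0
 R 124.0
chuckR 20 [ 440. -439.] [ 457. -500.]
chuckR 80 [ 446. -419.] [ 453. -440.]
chuckR 150 [ 452. -397.] [ 447. -370.]
chuckR 165 [ 453. -392.] [ 446. -355.]
chuckR 180 [ 455. -387.] [ 445. -340.]
 R 129.0
 R 126.0
black 20 [439. 285.] [451. 248.]
black 80 [444. 276.] [446. 264.]
black 150 [450. 265.] [442. 282.]
black 165 [452. 263.] [440. 286.]
black 180 [453. 261.] [439. 290.]
 R 126.0
 R 124.0
[ 175.92269803 -494.3079025   251.12910602] [-3.14025152e+00 -1.62758798e-04  3.41816946e-01] 0.1
b1 [ 685.2 -541.4  -40.9]
b2 [ 647.6 -321.1  -40.9]
```

Call:
play_rows([
  {"x":0.04,"y":-0.02,"z":-0.005,"twist":0},
  {"x":0.08,"y":-0.04,"z":-0.01,"twist":0},
  {"x":0.12,"y":-0.06,"z":-0.015,"twist":0},
  {"x":0.16,"y":-0.08,"z":-0.02,"twist":0},
  {"x":0.2,"y":-0.1,"z":-0.025,"twist":0},
  {"x":0.24,"y":-0.12,"z":-0.03,"twist":0},
  {"x":0.28,"y":-0.14,"z":-0.035,"twist":0},
  {"x":0.32,"y":-0.16,"z":-0.04,"twist":0},
], jaw=0)

```text
time: 0.9
tool_pos: [424.7, -235.0, 291.7]
tcp_rot: [-3.141, 0.0, 0.342]
contact_force: [0.7, -0.9, -0.4]
grip_width: 91.9
finger_force: 0.0
```

Call:
play_rows([
  {"x":0.04,"y":-0.02,"z":0,"twist":0},
  {"x":0.08,"y":-0.04,"z":0,"twist":0},
  {"x":0.12,"y":-0.06,"z":0,"twist":0},
  {"x":0.16,"y":-0.08,"z":0,"twist":0},
  {"x":0.2,"y":-0.1,"z":0,"twist":0},
  {"x":0.24,"y":-0.12,"z":0,"twist":0},
  {"x":0.28,"y":-0.14,"z":0,"twist":0},
  {"x":0.3,"y":-0.15,"z":0,"twist":0},
])

```text
time: 1.7
tool_pos: [657.6, 8.4, 290.4]
tcp_rot: [-3.14, 0.001, 0.344]
contact_force: [-0.2, -0.5, -0.6]
grip_width: 91.6
finger_force: 0.0
```

```bash
cat >> h.py <<'E'
def to(x,yaw=None):
    o=bot.get_obs();p=o['tool_pos'];r=o['tcp_rot'];R=Ro.from_euler('xyz',r).as_matrix()
    print('t',round(o['time'],2),'tcp',np.round(p,1),'rpy',np.round(r,4),'w',o['grip_width'],'F',np.round(o['contact_force'],1))
    print('shift',(R.T@(np.array(x)-p)).round(1),'twist',None if yaw is None else round(np.degrees(r[2]-yaw),2))
E
python3 - <<'E'
from h import *
to((678.4,25.3,134))
c=fix(cap('wrist','w1')); print(c['eye'],np.round(c['rotation'],2).tolist())
for z in (140,50): print(proj(c,(678.4,25.3,z)))
E
```

```text
t 1.7 tcp [657.6   8.4 290.4] rpy [-3.1404e+00  7.0000e-04  3.4430e-01] w 91.63433300502166 F [-0.2 -0.5 -0.6]
shift [ 25.4  -8.7 156.4] twist None
[728.88958202  33.995581   422.28313291] [[0.34, -0.9, -0.26], [-0.94, -0.32, -0.09], [-0.0, 0.28, -0.96]]
(np.float64(245.82778602790867), np.float64(162.9016825292064))
(np.float64(247.7727157903789), np.float64(151.35766754882496))
```

View pics/w1.png

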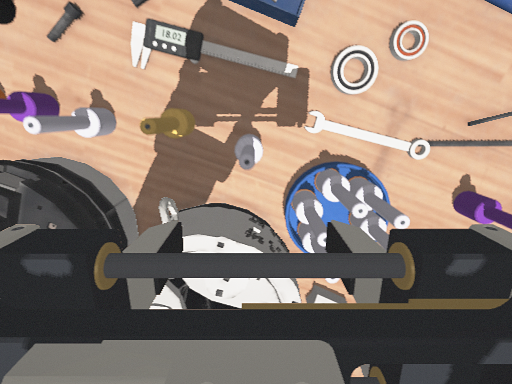

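The stem top shows at (246,164), against a prediction of (246,163), so the estimate holds. I'll move laterally, settle, then descend.

Call:
play_rows([
  {"x":0.013,"y":-0.004,"z":0.03,"twist":0},
  {"x":0.025,"y":-0.009,"z":0.06,"twist":0},
  {"x":0.025,"y":-0.009,"z":0.08,"twist":0},
  {"x":0.025,"y":-0.009,"z":0.09,"twist":0},
  {"x":0.025,"y":-0.009,"z":0.095,"twist":0},
  {"x":0.025,"y":-0.009,"z":0.095,"twist":0},
  {"x":0.025,"y":-0.009,"z":0.095,"twist":0},
  {"x":0.025,"y":-0.009,"z":0.095,"twist":0},
])

```text
time: 2.55
tool_pos: [677.2, 21.9, 198.2]
tcp_rot: [3.141, -0.002, 0.342]
contact_force: [0.0, -0.1, 0.1]
grip_width: 91.6
finger_force: 0.0
```

```bash
python3 -c "
from h import *
to((678.4,25.3,134))"
```

```text
t 2.55 tcp [677.2  21.9 198.2] rpy [ 3.1405e+00 -2.2000e-03  3.4150e-01] w 91.5645155918265 F [ 0.  -0.1  0.1]
shift [ 2.1 -2.9 64.2] twist None
```

Call:
play_rows([
  {"x":0.002,"y":-0.003,"z":0.015,"twist":0},
  {"x":0.002,"y":-0.003,"z":0.03,"twist":0},
  {"x":0.002,"y":-0.003,"z":0.045,"twist":0},
  {"x":0.002,"y":-0.003,"z":0.055,"twist":0},
  {"x":0.002,"y":-0.003,"z":0.062,"twist":0},
  {"x":0.002,"y":-0.003,"z":0.064,"twist":0},
  {"x":0.002,"y":-0.003,"z":0.064,"twist":0},
  {"x":0.002,"y":-0.003,"z":0.064,"twist":0},
])

```text
time: 3.35
tool_pos: [678.0, 25.5, 133.5]
tcp_rot: [3.141, -0.001, 0.342]
contact_force: [-1.2, 0.4, 0.3]
grip_width: 91.5
finger_force: 0.0
```

Call:
play_rows([
  {"x":0,"y":0,"z":0,"twist":0},
  {"x":0,"y":0,"z":0,"twist":0},
  {"x":0,"y":0,"z":0,"twist":0},
  {"x":0,"y":0,"z":0,"twist":0},
  {"x":0,"y":0,"z":0,"twist":0},
  {"x":0,"y":0,"z":0,"twist":0},
  {"x":0,"y":0,"z":0,"twist":0},
  {"x":0,"y":0,"z":0,"twist":0},
], jaw=1)

```text
time: 4.15
tool_pos: [677.6, 25.6, 132.7]
tcp_rot: [3.142, 0.0, 0.342]
contact_force: [-0.5, 0.0, 0.3]
grip_width: 32.5
finger_force: 0.0
```

Call:
play_rows([
  {"x":0,"y":0,"z":0,"twist":0},
  {"x":0,"y":0,"z":0,"twist":0},
  {"x":0,"y":0,"z":0,"twist":0},
  {"x":0,"y":0,"z":0,"twist":0},
  {"x":0,"y":0,"z":0,"twist":0},
  {"x":0,"y":0,"z":0,"twist":0},
  {"x":0,"y":0,"z":-0.003,"twist":0},
  {"x":0,"y":0,"z":-0.01,"twist":0},
])

```text
time: 4.95
tool_pos: [677.0, 25.7, 142.0]
tcp_rot: [-3.141, 0.002, 0.342]
contact_force: [0.2, 0.1, -1.9]
grip_width: 17.4
finger_force: 30.0
```

Call:
play_rows([
  {"x":0,"y":0,"z":-0.02,"twist":0},
  {"x":0,"y":0,"z":-0.045,"twist":0},
  {"x":0,"y":0,"z":-0.07,"twist":0},
  {"x":0,"y":0,"z":-0.095,"twist":0},
  {"x":0,"y":0,"z":-0.12,"twist":0},
  {"x":0,"y":0,"z":-0.145,"twist":0},
  {"x":0,"y":0,"z":-0.16,"twist":0},
  {"x":0,"y":0,"z":-0.165,"twist":0},
])

```text
time: 5.75
tool_pos: [678.1, 25.6, 310.5]
tcp_rot: [3.14, -0.004, 0.342]
contact_force: [0.4, 0.2, -2.0]
grip_width: 17.1
finger_force: 30.0
```

```bash
python3 -c "
from h import *
to((628.5,-136,308),.5914)"
```

```text
t 5.75 tcp [678.1  25.6 310.5] rpy [ 3.1399 -0.0037  0.3418] w 17.13871702988729 F [ 0.4  0.2 -2. ]
shift [-100.9  135.7    2.3] twist -14.3
```

Call:
play_rows([
  {"x":-0.015,"y":0.02,"z":0,"twist":-2},
  {"x":-0.035,"y":0.047,"z":0,"twist":-5},
  {"x":-0.055,"y":0.074,"z":0,"twist":-8},
  {"x":-0.075,"y":0.101,"z":0,"twist":-11},
  {"x":-0.093,"y":0.125,"z":0,"twist":-14},
  {"x":-0.101,"y":0.136,"z":0,"twist":-14.3},
  {"x":-0.101,"y":0.136,"z":0,"twist":-14.3},
  {"x":-0.101,"y":0.136,"z":0,"twist":-14.3},
])

```text
time: 6.55
tool_pos: [628.2, -135.5, 307.4]
tcp_rot: [-3.141, -0.0, 0.591]
contact_force: [0.0, 0.5, -2.9]
grip_width: 17.0
finger_force: 30.0
```

```bash
python3 - <<'E'
from h import *
to((628.5,-136,200),.5914)
cap('top','t2');c=load('t2')
i=c['pixels'][160:240,260:350,::-1];cv2.imwrite('pics/t2_c.png',cv2.resize(i,None,fx=6,fy=6,interpolation=cv2.INTER_CUBIC))
c=cap('scene','s2'); i=c['pixels'][80:200,220:340,::-1];cv2.imwrite('pics/s2_c.png',cv2.resize(i,None,fx=5,fy=5,interpolation=cv2.INTER_CUBIC))
E
```

```text
t 6.55 tcp [ 628.2 -135.5  307.4] rpy [-3.1406e+00 -3.0000e-04  5.9070e-01] w 17.043893603166467 F [ 0.   0.5 -2.9]
shift [-1.000e-01  6.000e-01  1.074e+02] twist -0.04
```

View pics/s2_c.png

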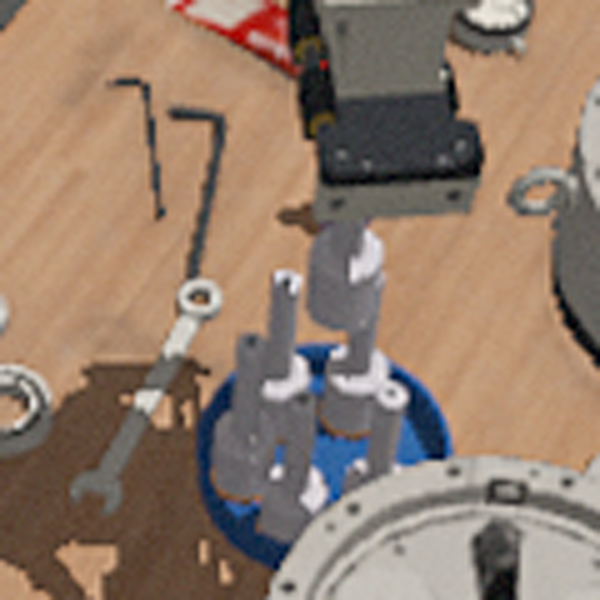

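The blank hangs upright from the gripper over the pot (foot at crop (340,290)). Lowering.

Call:
play_rows([
  {"x":0,"y":0,"z":0.015,"twist":0},
  {"x":0,"y":0,"z":0.04,"twist":0},
  {"x":0,"y":0,"z":0.065,"twist":0},
  {"x":0,"y":0,"z":0.09,"twist":0},
  {"x":0,"y":0,"z":0.11,"twist":0},
  {"x":0,"y":0,"z":0.125,"twist":0},
  {"x":0,"y":0,"z":0.135,"twist":0},
  {"x":0,"y":0,"z":0.14,"twist":0},
])

```text
time: 7.45
tool_pos: [628.1, -135.3, 166.8]
tcp_rot: [-3.141, 0.001, 0.593]
contact_force: [0.1, 0.1, -3.4]
grip_width: 16.7
finger_force: 30.0
```

```bash
python3 -c "
from h import *
to((628.5,-136,139.5),.5914)"
```

```text
t 7.45 tcp [ 628.1 -135.3  166.8] rpy [-3.1406e+00  7.0000e-04  5.9250e-01] w 16.720827140161926 F [ 0.1  0.1 -3.4]
shift [-0.   0.8 27.3] twist 0.06
```

Call:
play_rows([
  {"x":0,"y":0.001,"z":0.006,"twist":0},
  {"x":0,"y":0.001,"z":0.012,"twist":0},
  {"x":0,"y":0.001,"z":0.018,"twist":0},
  {"x":0,"y":0.001,"z":0.022,"twist":0},
  {"x":0,"y":0.001,"z":0.025,"twist":0},
  {"x":0,"y":0.001,"z":0.027,"twist":0},
  {"x":0,"y":0.001,"z":0.027,"twist":0},
  {"x":0,"y":0.001,"z":0.027,"twist":0},
])

```text
time: 8.25
tool_pos: [628.7, -137.3, 140.9]
tcp_rot: [3.141, -0.0, 0.591]
contact_force: [-0.2, 0.5, -2.0]
grip_width: 17.1
finger_force: 30.0
```

Call:
play_rows([
  {"x":0,"y":0,"z":0.0005,"twist":0},
  {"x":0,"y":0,"z":0.001,"twist":0},
  {"x":0,"y":0,"z":0.0015,"twist":0},
  {"x":0,"y":0,"z":0.0015,"twist":0},
  {"x":0,"y":0,"z":0.0015,"twist":0},
  {"x":0,"y":0,"z":0.0015,"twist":0},
  {"x":0,"y":0,"z":0.0015,"twist":0},
  {"x":0,"y":0,"z":0.0015,"twist":0},
])

```text
time: 9.05
tool_pos: [628.6, -137.2, 139.2]
tcp_rot: [3.141, 0.0, 0.591]
contact_force: [1.0, 0.3, -2.4]
grip_width: 17.1
finger_force: 30.0
```

Call:
play_rows([
  {"x":0,"y":0,"z":0.0005,"twist":0},
  {"x":0,"y":0,"z":0.0005,"twist":0},
  {"x":0,"y":0,"z":0.001,"twist":0},
  {"x":0,"y":0,"z":0.001,"twist":0},
  {"x":0,"y":0,"z":0.001,"twist":0},
  {"x":0,"y":0,"z":0.001,"twist":0},
  {"x":0,"y":0,"z":0.001,"twist":0},
  {"x":0,"y":0,"z":0.001,"twist":0},
])

```text
time: 9.85
tool_pos: [628.8, -137.3, 138.6]
tcp_rot: [3.141, -0.0, 0.591]
contact_force: [-1.2, -0.2, 3.1]
grip_width: 17.5
finger_force: 30.0
```

Contact with the floor. Releasing.

Call:
play_rows([
  {"x":0,"y":0,"z":0,"twist":0},
  {"x":0,"y":0,"z":0,"twist":0},
  {"x":0,"y":0,"z":0,"twist":0},
  {"x":0,"y":0,"z":0,"twist":0},
  {"x":0,"y":0,"z":0,"twist":0},
  {"x":0,"y":0,"z":0,"twist":0},
  {"x":0,"y":0,"z":0,"twist":0},
  {"x":0,"y":0,"z":0,"twist":0},
], jaw=0.62)

```text
time: 10.65
tool_pos: [628.6, -137.2, 138.2]
tcp_rot: [3.142, 0.0, 0.591]
contact_force: [-0.7, -0.4, 0.4]
grip_width: 35.0
finger_force: 0.0
```

Call:
play_rows([
  {"x":0,"y":0,"z":-0.01,"twist":0},
  {"x":0,"y":0,"z":-0.025,"twist":0},
  {"x":0,"y":0,"z":-0.045,"twist":0},
  {"x":0,"y":0,"z":-0.07,"twist":0},
  {"x":0,"y":0,"z":-0.095,"twist":0},
  {"x":0,"y":0,"z":-0.12,"twist":0},
  {"x":0,"y":0,"z":-0.135,"twist":0},
  {"x":0,"y":0,"z":-0.14,"twist":0},
])

```text
time: 11.45
tool_pos: [629.2, -137.4, 281.3]
tcp_rot: [3.138, -0.003, 0.591]
contact_force: [-0.5, -0.1, -0.1]
grip_width: 34.7
finger_force: 0.0
```

```bash
python3 -c "
from h import *
to((640,245.4,280),.342)"
```

```text
t 11.45 tcp [ 629.2 -137.4  281.3] rpy [ 3.1378e+00 -2.8000e-03  5.9140e-01] w 34.703226821965345 F [-0.5 -0.1 -0.1]
shift [ 222.4 -311.8    0.7] twist 14.29
```

Call:
play_rows([
  {"x":0.015,"y":-0.021,"z":0,"twist":2},
  {"x":0.04,"y":-0.056,"z":0,"twist":4},
  {"x":0.067,"y":-0.094,"z":0,"twist":7},
  {"x":0.094,"y":-0.132,"z":0,"twist":10},
  {"x":0.121,"y":-0.17,"z":0,"twist":13},
  {"x":0.148,"y":-0.207,"z":0,"twist":14.3},
  {"x":0.175,"y":-0.245,"z":0,"twist":14.3},
  {"x":0.2,"y":-0.28,"z":0,"twist":14.3},
], jaw=0.3)

```text
time: 12.25
tool_pos: [638.0, 208.9, 277.7]
tcp_rot: [-3.141, 0.001, 0.342]
contact_force: [0.4, 0.1, 0.1]
grip_width: 64.5
finger_force: 0.0
```

```bash
python3 -c "
from h import *
to((640,245.4,200),.342)"
```

```text
t 12.25 tcp [638.  208.9 277.7] rpy [-3.1414e+00  9.0000e-04  3.4220e-01] w 64.49040830572241 F [0.4 0.1 0.1]
shift [ 14.2 -33.7  77.7] twist 0.01
```

Call:
play_rows([
  {"x":0.008,"y":-0.017,"z":0.01,"twist":0},
  {"x":0.014,"y":-0.031,"z":0.03,"twist":0},
  {"x":0.014,"y":-0.034,"z":0.05,"twist":0},
  {"x":0.014,"y":-0.034,"z":0.07,"twist":0},
  {"x":0.014,"y":-0.034,"z":0.078,"twist":0},
  {"x":0.014,"y":-0.034,"z":0.078,"twist":0},
  {"x":0.014,"y":-0.034,"z":0.078,"twist":0},
  {"x":0.014,"y":-0.034,"z":0.078,"twist":0},
])

```text
time: 13.05
tool_pos: [641.0, 243.2, 201.6]
tcp_rot: [3.141, -0.002, 0.341]
contact_force: [-0.4, -0.0, 0.5]
grip_width: 64.5
finger_force: 0.0
```

```bash
python3 - <<'E'
from h import *
to((640,245.4,134),.342)
c=fix(cap('wrist','w3')); print(proj(c,(640,245.4,140)))
E
```

```text
t 13.05 tcp [641.  243.2 201.6] rpy [ 3.1413e+00 -2.3000e-03  3.4130e-01] w 64.48094249420899 F [-0.4 -0.   0.5]
shift [-0.4 -2.4 67.6] twist -0.04
(np.float64(251.0655677702746), np.float64(216.40100101122096))
```

View pics/w3.png

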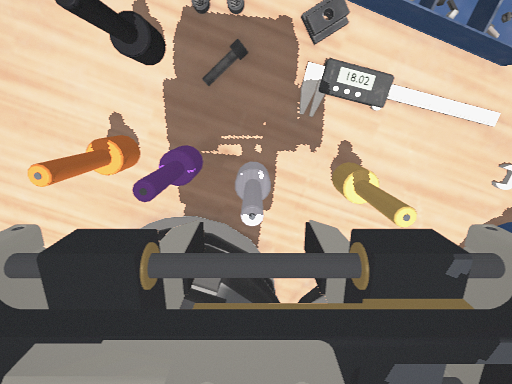

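Wrist view: the silver stem top is at (252,216), as predicted at (251,216). The purple blank is about 75 mm away and clear of the fingers. Descending.

Call:
play_rows([
  {"x":0,"y":-0.002,"z":0.015,"twist":0},
  {"x":0,"y":-0.002,"z":0.03,"twist":0},
  {"x":0,"y":-0.002,"z":0.045,"twist":0},
  {"x":0,"y":-0.002,"z":0.058,"twist":0},
  {"x":0,"y":-0.002,"z":0.065,"twist":0},
  {"x":0,"y":-0.002,"z":0.067,"twist":0},
  {"x":0,"y":-0.002,"z":0.067,"twist":0},
  {"x":0,"y":-0.002,"z":0.067,"twist":0},
])

```text
time: 13.9
tool_pos: [640.1, 245.5, 134.0]
tcp_rot: [3.141, -0.001, 0.342]
contact_force: [-0.1, 0.3, -0.4]
grip_width: 64.4
finger_force: 0.0
```

Call:
play_rows([
  {"x":0,"y":0,"z":0,"twist":0},
  {"x":0,"y":0,"z":0,"twist":0},
  {"x":0,"y":0,"z":0,"twist":0},
  {"x":0,"y":0,"z":0,"twist":0},
  {"x":0,"y":0,"z":0,"twist":0},
  {"x":0,"y":0,"z":0,"twist":0},
  {"x":0,"y":0,"z":0,"twist":0},
  {"x":0,"y":0,"z":0,"twist":0},
], jaw=1)

```text
time: 14.7
tool_pos: [639.8, 245.1, 133.2]
tcp_rot: [3.141, -0.0, 0.342]
contact_force: [-0.0, -0.9, 0.2]
grip_width: 17.0
finger_force: 30.0
```

Call:
play_rows([
  {"x":0,"y":0,"z":0,"twist":0},
  {"x":0,"y":0,"z":0,"twist":0},
  {"x":0,"y":0,"z":0,"twist":0},
  {"x":0,"y":0,"z":0,"twist":0},
  {"x":0,"y":0,"z":0,"twist":0},
  {"x":0,"y":0,"z":0,"twist":0},
  {"x":0,"y":0,"z":-0.003,"twist":0},
  {"x":0,"y":0,"z":-0.01,"twist":0},
])

```text
time: 15.5
tool_pos: [639.0, 245.4, 142.4]
tcp_rot: [-3.141, 0.002, 0.342]
contact_force: [-0.6, -0.2, -1.6]
grip_width: 17.0
finger_force: 30.0
```

Call:
play_rows([
  {"x":0,"y":0,"z":-0.02,"twist":0},
  {"x":0,"y":0,"z":-0.045,"twist":0},
  {"x":0,"y":0,"z":-0.07,"twist":0},
  {"x":0,"y":0,"z":-0.095,"twist":0},
  {"x":0,"y":0,"z":-0.12,"twist":0},
  {"x":0,"y":0,"z":-0.145,"twist":0},
  {"x":0,"y":0,"z":-0.16,"twist":0},
  {"x":0,"y":0,"z":-0.17,"twist":0},
])

```text
time: 16.3
tool_pos: [639.8, 245.6, 315.2]
tcp_rot: [3.142, -0.002, 0.342]
contact_force: [0.3, 0.1, -2.5]
grip_width: 17.1
finger_force: 30.0
```

```bash
python3 -c "
from h import *
to((587,-164,311),.5914)"
```

```text
t 16.3 tcp [639.8 245.6 315.2] rpy [ 3.1416e+00 -2.3000e-03  3.4200e-01] w 17.145813216674835 F [ 0.3  0.1 -2.5]
shift [-187.1  368.2    3.8] twist -14.29
```

Call:
play_rows([
  {"x":-0.01,"y":0.02,"z":0,"twist":0},
  {"x":-0.03,"y":0.06,"z":0,"twist":-2},
  {"x":-0.05,"y":0.1,"z":0,"twist":-4},
  {"x":-0.07,"y":0.14,"z":0,"twist":-6},
  {"x":-0.09,"y":0.18,"z":0,"twist":-8},
  {"x":-0.11,"y":0.22,"z":0,"twist":-10},
  {"x":-0.13,"y":0.258,"z":0,"twist":-12},
  {"x":-0.15,"y":0.295,"z":0,"twist":-14.3},
])

```text
time: 17.1
tool_pos: [596.5, -84.5, 313.0]
tcp_rot: [-3.141, 0.0, 0.593]
contact_force: [0.8, -0.4, -2.2]
grip_width: 16.9
finger_force: 30.0
```

```bash
python3 -c "
from h import *
to((587,-164,311),.5914)"
```

```text
t 17.1 tcp [596.5 -84.5 313. ] rpy [-3.1409e+00  5.0000e-04  5.9280e-01] w 16.919438274470387 F [ 0.8 -0.4 -2.2]
shift [-52.3  60.6   1.9] twist 0.08
```

Call:
play_rows([
  {"x":-0.025,"y":0.029,"z":0,"twist":0},
  {"x":-0.045,"y":0.052,"z":0,"twist":0},
  {"x":-0.052,"y":0.06,"z":0,"twist":0},
  {"x":-0.052,"y":0.06,"z":0,"twist":0},
  {"x":-0.052,"y":0.06,"z":0,"twist":0},
  {"x":-0.052,"y":0.06,"z":0,"twist":0},
  {"x":-0.052,"y":0.06,"z":0,"twist":0},
  {"x":-0.052,"y":0.06,"z":0,"twist":0},
])

```text
time: 17.9
tool_pos: [587.7, -160.6, 313.3]
tcp_rot: [3.142, -0.0, 0.593]
contact_force: [-0.1, -0.3, -2.4]
grip_width: 17.1
finger_force: 30.0
```

```bash
python3 - <<'E'
from h import *
to((587,-164,168),.5914)
cap('scene','s4');c=load('s4')
T=lambda p:[round((q-o)*5) for q,o in zip(proj(c,p),(220,80))]
i=c['pixels'][80:200,220:340,::-1];cv2.imwrite('pics/s4_c.png',cv2.resize(i,None,fx=5,fy=5,interpolation=cv2.INTER_CUBIC))
print('middle top expected',T((628.5,-136,146)),'held top',T((587,-164,320)))
E
```

```text
t 17.9 tcp [ 587.7 -160.6  313.3] rpy [ 3.1415e+00 -1.0000e-04  5.9280e-01] w 17.09605715164426 F [-0.1 -0.3 -2.4]
shift [ -2.5   2.4 145.3] twist 0.08
middle top expected [335, 334] held top [461, 111]
```

View pics/s4_c.png

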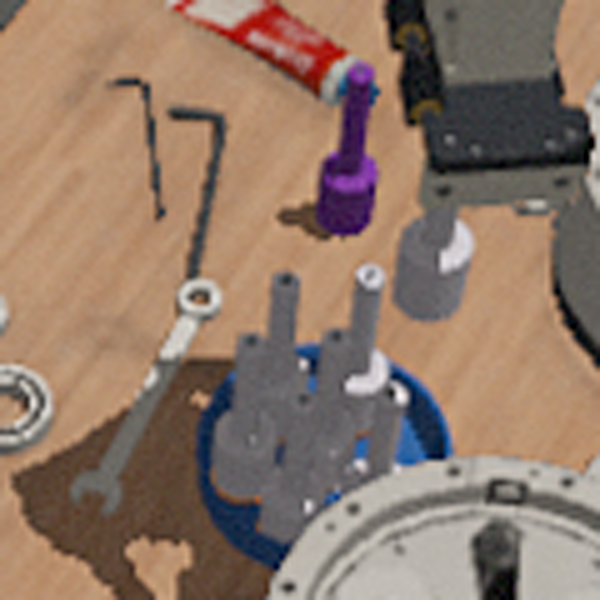

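The middle blank stands upright with its top at crop (335,337), against (335,334) expected. The second blank is held straight over the gap. Lowering.

Call:
play_rows([
  {"x":-0.002,"y":0.002,"z":0.015,"twist":0},
  {"x":-0.002,"y":0.002,"z":0.04,"twist":0},
  {"x":-0.002,"y":0.002,"z":0.065,"twist":0},
  {"x":-0.002,"y":0.002,"z":0.09,"twist":0},
  {"x":-0.002,"y":0.002,"z":0.11,"twist":0},
  {"x":-0.002,"y":0.002,"z":0.125,"twist":0},
  {"x":-0.002,"y":0.002,"z":0.135,"twist":0},
  {"x":-0.002,"y":0.002,"z":0.14,"twist":0},
])

```text
time: 18.75
tool_pos: [586.8, -164.2, 172.4]
tcp_rot: [-3.141, 0.001, 0.592]
contact_force: [0.4, -0.6, -2.4]
grip_width: 17.4
finger_force: 30.0
```

```bash
python3 -c "
from h import *
to((587,-164,139.5),.5914)"
```

```text
t 18.75 tcp [ 586.8 -164.2  172.4] rpy [-3.1407e+00  6.0000e-04  5.9160e-01] w 17.375871981905696 F [ 0.4 -0.6 -2.4]
shift [ 0.3 -0.  32.9] twist 0.01
```

Call:
play_rows([
  {"x":0,"y":0,"z":0.006,"twist":0},
  {"x":0,"y":0,"z":0.012,"twist":0},
  {"x":0,"y":0,"z":0.018,"twist":0},
  {"x":0,"y":0,"z":0.024,"twist":0},
  {"x":0,"y":0,"z":0.028,"twist":0},
  {"x":0,"y":0,"z":0.031,"twist":0},
  {"x":0,"y":0,"z":0.032,"twist":0},
  {"x":0,"y":0,"z":0.032,"twist":0},
])

```text
time: 19.55
tool_pos: [587.0, -164.5, 141.2]
tcp_rot: [3.142, 0.0, 0.591]
contact_force: [1.2, -0.4, -2.8]
grip_width: 17.0
finger_force: 30.0
```

Call:
play_rows([
  {"x":0,"y":0,"z":0.0,"twist":0},
  {"x":0,"y":0,"z":0.0,"twist":0},
  {"x":0,"y":0,"z":0.0005,"twist":0},
  {"x":0,"y":0,"z":0.0005,"twist":0},
  {"x":0,"y":0,"z":0.0005,"twist":0},
  {"x":0,"y":0,"z":0.0005,"twist":0},
  {"x":0,"y":0,"z":0.0005,"twist":0},
  {"x":0,"y":0,"z":0.0005,"twist":0},
])

```text
time: 20.35
tool_pos: [587.0, -164.5, 140.7]
tcp_rot: [3.142, -0.0, 0.591]
contact_force: [0.8, 0.3, -1.7]
grip_width: 16.7
finger_force: 30.0
```

Call:
play_rows([
  {"x":0,"y":0,"z":0.0005,"twist":0},
  {"x":0,"y":0,"z":0.001,"twist":0},
  {"x":0,"y":0,"z":0.0015,"twist":0},
  {"x":0,"y":0,"z":0.0015,"twist":0},
  {"x":0,"y":0,"z":0.0015,"twist":0},
  {"x":0,"y":0,"z":0.0015,"twist":0},
  {"x":0,"y":0,"z":0.0015,"twist":0},
  {"x":0,"y":0,"z":0.0015,"twist":0},
])

```text
time: 21.15
tool_pos: [587.0, -164.5, 139.2]
tcp_rot: [3.142, 0.0, 0.591]
contact_force: [0.5, -0.7, -3.0]
grip_width: 17.0
finger_force: 30.0
```

Call:
play_rows([
  {"x":0,"y":0,"z":0.0005,"twist":0},
  {"x":0,"y":0,"z":0.0005,"twist":0},
  {"x":0,"y":0,"z":0.001,"twist":0},
  {"x":0,"y":0,"z":0.001,"twist":0},
  {"x":0,"y":0,"z":0.001,"twist":0},
  {"x":0,"y":0,"z":0.001,"twist":0},
  {"x":0,"y":0,"z":0.001,"twist":0},
  {"x":0,"y":0,"z":0.001,"twist":0},
])

```text
time: 21.95
tool_pos: [587.3, -164.5, 139.1]
tcp_rot: [3.14, -0.001, 0.591]
contact_force: [-0.8, 0.3, 5.1]
grip_width: 17.0
finger_force: 30.0
```

Contact with the floor. Releasing and retreating.

Call:
play_rows([
  {"x":0,"y":0,"z":0,"twist":0},
  {"x":0,"y":0,"z":0,"twist":0},
  {"x":0,"y":0,"z":0,"twist":0},
  {"x":0,"y":0,"z":0,"twist":0},
  {"x":0,"y":0,"z":0,"twist":0},
  {"x":0,"y":0,"z":0,"twist":0},
  {"x":0,"y":0,"z":0,"twist":0},
  {"x":0,"y":0,"z":0,"twist":0},
], jaw=0.62)

```text
time: 22.75
tool_pos: [587.0, -164.5, 138.2]
tcp_rot: [3.142, 0.0, 0.591]
contact_force: [-0.6, -0.9, 0.7]
grip_width: 34.7
finger_force: 0.0
```

Call:
play_rows([
  {"x":0,"y":0,"z":-0.01,"twist":0},
  {"x":0,"y":0,"z":-0.025,"twist":0},
  {"x":0,"y":0,"z":-0.045,"twist":0},
  {"x":0,"y":0,"z":-0.07,"twist":0},
  {"x":0,"y":0,"z":-0.095,"twist":0},
  {"x":0,"y":0,"z":-0.12,"twist":0},
  {"x":0,"y":0,"z":-0.14,"twist":0},
  {"x":0,"y":0,"z":-0.15,"twist":0},
])

```text
time: 23.55
tool_pos: [587.5, -164.6, 291.2]
tcp_rot: [3.138, -0.002, 0.591]
contact_force: [0.2, 0.1, -0.1]
grip_width: 34.8
finger_force: 0.0
```

Call:
play_rows([
  {"x":-0.03,"y":0.02,"z":0,"twist":0},
  {"x":-0.06,"y":0.04,"z":0,"twist":0},
  {"x":-0.09,"y":0.06,"z":0,"twist":0},
  {"x":-0.12,"y":0.08,"z":0,"twist":0},
  {"x":-0.14,"y":0.095,"z":0,"twist":0},
  {"x":-0.15,"y":0.1,"z":0,"twist":0},
  {"x":-0.15,"y":0.1,"z":0,"twist":0},
  {"x":-0.15,"y":0.1,"z":0,"twist":0},
])

```text
time: 24.35
tool_pos: [518.5, -330.1, 288.2]
tcp_rot: [-3.141, -0.0, 0.592]
contact_force: [-0.6, 0.3, 0.2]
grip_width: 35.1
finger_force: 0.0
```

```bash
python3 - <<'E'
from h import *
cap('top','t5');c=load('t5');cap('scene','s5');d=load('s5')
f=5
A=cv2.resize(c['pixels'][165:235,270:345,::-1],None,fx=f,fy=f,interpolation=cv2.INTER_CUBIC)
B=cv2.resize(d['pixels'][115:200,255:330,::-1],None,fx=f,fy=f,interpolation=cv2.INTER_CUBIC)
A=cv2.copyMakeBorder(A,0,B.shape[0]-A.shape[0],0,0,0)
cv2.imwrite('pics/e.png',np.hstack([A,B]))
for n,p in(('mid',(628.5,-136,146)),('gap',(587,-164,146))):
    u=proj(c,p);v=proj(d,p);print(n,((u[0]-270)*f,(u[1]-165)*f),((v[0]-255)*f+375,(v[1]-115)*f))
E
```

```text
mid (np.float64(180.86883694611885), np.float64(176.40251856374377)) (np.float64(534.5306483685692), np.float64(158.90674874036122))
gap (np.float64(227.5790080776602), np.float64(241.49441444351012)) (np.float64(620.8477314411414), np.float64(152.8608592920564))
```

View pics/e.png

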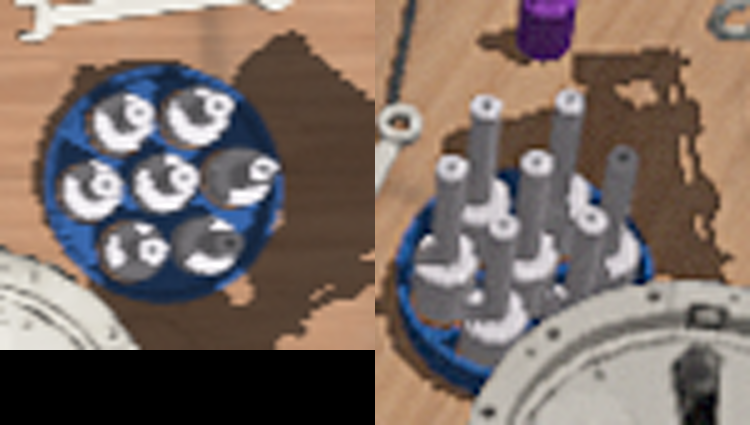

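Both blanks stand upright and complete the hexagon. In the top view the middle stem is at (183,176) and the gap stem at (228,241), matching the predictions within a pixel. The gripper is clear of everything.

```bash
python3 -c "
from plant import bot
print(bot.close_job())"
```

```text
the job is handed in; nothing more can be done
None
```

The job is handed in: both loose aluminium blanks stand upright in the pot, one in the middle and one in the gap, and the brass blank was left alone; the arm finished at about 24 s, and the verdict was not shown to me.

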